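# Scrape the broken dish out of the drying cabinet and shut it

### The job

A ceramic dish has broken in the little drying cabinet: use the standing scraper to pull all four pieces off the cabinet's floor into the trough along its front; the pieces are sharp, so the fingers must not touch them. Then stand the scraper upright on the worktop again and push the cabinet door shut until it seats on its catch. Leave the vials, the lidded dish and the timer where they are.

Things in the scene. Friction and masses are not known exactly. Their poses are not given: they have to be found in the camera images.
- cabinet: small white bench drying cabinet, fixed; origin on the worktop under the middle of its floor's front edge; +x runs from the opening into it, +y to the left as one looks in. Steel floor at z = 45 mm; front opening (plane x = 0) 210 mm wide (y -105 to 105), 118 mm high (z 45 to 163); 115 mm deep to the back wall. Side walls 8 mm, roof 10 mm thick, both closed
- floor_edge (a point): middle of the front edge of the cabinet's floor, at floor height (cabinet frame 0, 0, 45 mm)
- trough (a point): middle of the bottom of the open steel catch trough along the cabinet's front, below the floor edge (cabinet frame -42, 0, 6 mm). The trough spans x -85 to 0, y -105 to 105 mm in the cabinet frame; rim at z = 32 mm, walls 3 mm
- cabinet_door (a joint): white door with dark window, upright, hinged at the cabinet's right (-y) side, opens outwards; 0 = shut and seated, grows as it opens, to 2.3 rad. At angle a it runs from the hinge along (-sin a, cos a) in the cabinet frame, outer face towards (-cos a, -sin a). Stays where left; over the last 0.08 rad a sprung roller catch at the free edge resists (about 5 N), then draws it shut
- door_hinge (a point): point on the door's hinge axis at the height of the door's top edge, mid-thickness (cabinet frame -6, -115, 162 mm). The door is 230 mm wide, 12 mm thick, z 47 to 163 mm
- door_corner (a point): upper free corner of the door, mid-thickness, 228 mm from the hinge axis. A small pull stands 10 mm off the outer face, 206 to 216 mm from the hinge, z 60 to 110 mm
- scraper: loose scraper, 0.22 kg, standing upright: wooden handle 22 mm (x) by 18 mm (y), from 30 to 162 mm above the foot, over a block with two black rubber blades 96 mm long along y, splayed 40 degrees to either side; their lower edges are 35 mm apart (x -17 and 17) at the foot. Origin: middle of the foot; z along the handle; both sides alike
- shard_1: loose white piece of a broken ceramic dish, about 22 x 15 x 8 mm, on the cabinet's floor; origin: middle of the underside
- shard_2: another such piece, about 19 x 17 x 8 mm
- shard_3: another such piece, about 24 x 13 x 8 mm
- shard_4: another such piece, about 17 x 16 x 8 mm
- vial_a: sample vial with a screw cap, 32 mm across, 72 mm high, standing on the worktop; bystander; origin: middle of the underside
- vial_b: a second such vial; bystander
- moisture_dish: round lidded metal dish with a knob, 60 mm across, 34 mm high; bystander; origin: middle of the underside
- timer: flat white timer, 70 x 64 x 18 mm; bystander; origin: middle of the underside

How it is judged:
By the outcome, as a careful person would: the job done as asked, in the order asked, and still so for the second after the job is handed in, with the robot touching nothing.
It also fails if it takes over 72 s, if anything falls off the work surface, if the arm or the gripper's body presses on something with over 40 N, if the wrist force passes 120 N, or if a joint passes its speed limit or range.

### The arm

A 6-joint arm with a two-finger parallel gripper is mounted at the origin on a cart in front of the work surface, level with it; the furniture and walls round the work are solid. World frame = base frame: x ahead of the robot, y to its left, z up, the work surface at z = 0. Lengths are in m, angles in degrees, forces in N, time in s.
With the tool pointing down it reaches from about 0.4 to 0.825 m from the base axis. Payload 7 kg.
Tool frame: the origin (TCP) lies on the centre line of the jaws, within the pads' length; the fingertips stand 22 mm ahead of it and the grasp point (between the pads) lies 3 mm ahead of it (ctrl.finger_overhang is the distance from the TCP to the fingertips, in m); z points along the fingers, y is the line along which they close (so a half turn about z gives the same grasp; the last joint's range is limited). The gripper opens to 88 mm and grips with 3 to 60 N. Pads are 19 mm wide; open, the fingers measure 130 mm over their backs; the gripper's body (78 mm by 193 mm) begins 47 mm behind the grasp point.
Start: joints at [-47.149, 20.546, 0.682, 0, -70.136, -16.507], TCP at [0.3, -0.605, 0.249] pointing down, gripper open.
Joint ranges: [-176.03, 176.03], [-82.01, 121.73], [-58.28, 71.71], [-173.87, 95.51], [-174.79, -0.11], [-173.66, 173.66]. Speed limits (degrees/s): [136.94, 136.94, 172.46, 180, 180, 180].

### API

Orientations are given as [roll, pitch, yaw] about the fixed x, y, z axes, in that order (R = Rz(yaw) Ry(pitch) Rx(roll)).
In Python, from plant import ctrl gives the robot as it stands. The module is installed in compiled form; this text tells all that it offers.
- The arm moves only by the shell command python3 -m creep 'ROWS'. ROWS is JSON, a list of rows, each an object with "grip": the closure, from 0 (fully open) to 1 (shut); "delta_pos": the shift along the tool's x, y, z scaled (see below), a list of three; "rotation": the turn, a rotation vector about the tool's x, y, z scaled (see below), a list of three. A call has 1 to 5 rows; each row is the pose to reach, as a shift and turn from the pose commanded when the call began, along the tool's axes at that moment; what a row does not reach only later rows make up. The controller multiplies each number of a shift by 10 cm and each number of a turn by pi/2 rad. A row lasts 1/10 s, in which the tool goes at most 50 mm and 8.59 degrees, less where a joint would pass 70% of its speed; a pose out of reach is approached as far as the arm can. A call with a number of a shift or a turn outside -1 to 1 is refused whole. A call with a gripper value outside its range is refused whole. The fingers move at their own pace and stop on an object; the grip force is fixed at half the most. Time passes only in rows, so rows that repeat a pose let the fingers close. It gives the time, the measured TCP pose, the force, the opening and the grip force at its end, in the units of the state.
- ctrl.get_obs(): the state, without advancing time (a new reading comes with each control period).
- ctrl.snapshot(name): name is "scene" or "top" or "wrist"; returns a dict with "color" (480x640x3 uint8, red, green, blue), "intrinsics" (3x3 intrinsics, pixels), "distortion" ([k1, k2, p1, p2, k3] as OpenCV has them; the pictures are not rectified), "R" (3x3) and "t" (3): a world point X has camera coordinates R X + t. Camera axes: x right, y down, z forward; pixel columns grow to the right and rows downward; lengths in m; the calibration is good to about 2 mm. A picture is of the moment at which its call begins. There is no depth.
- ctrl.close_job(): hands the job in; it is judged then, once.
The state is a dict: "clock": time; "joint_pos": joint angles; "qvel": joint speeds; "tau": joint torques, N m; "tool_pos": TCP position; "orientation": TCP orientation; "force": force on the tool from outside, world axes, zero at the start; "moment": the same for the moment, N m; "opening": finger opening in m; "gripper_force": force on a finger pad.
Only numpy, scipy, OpenCV 4.12 (cv2) and the standard library are available. Lean on these libraries where they do the work, as an engineer would, in place of code of your own. Each camera call takes 0.05 s, during which the arm holds its last target. There are 200 camera calls.

## Working session

There is one attempt and no reset: what is moved stays moved. The work goes in short steps, Python scripts to look and compute and a shell command to move; the robot and the scene stay as the last step left them, time stands still between calls to the robot, and variables do not carry over. Pictures are saved under pics/ and viewed, at most 12 in all, crops included, and the job is handed in when it is done.

```bash
mkdir -p pics
cat > h.py <<'E'
import numpy as np,cv2
from plant import ctrl
from scipy.spatial.transform import Rotation as Ro
def snap(n,f=None):
    s=ctrl.snapshot(n)
    if f: cv2.imwrite(f'pics/{f}.png',s['color'][:,:,::-1])
    return s
def proj(s,X):
    return cv2.projectPoints(np.atleast_2d(np.float64(X)),cv2.Rodrigues(np.array(s['R']))[0],np.float64(s['t']),np.array(s['intrinsics']),np.array(s['distortion']))[0][:,0]
def ray(s,uv):
    p=cv2.undistortPoints(np.float64([[uv]]),np.array(s['intrinsics']),np.array(s['distortion']))[0,0]
    R=np.array(s['R']);o=-R.T@np.array(s['t']);d=R.T@np.array([p[0],p[1],1]);return o,d/np.linalg.norm(d)
def plane(s,uv,z):
    o,d=ray(s,uv);return o+d*(z-o[2])/d[2]
def tri(*sp):
    A=0;b=0;L=[ray(s,p) for s,p in sp]
    for o,d in L:
        M=np.eye(3)-np.outer(d,d);A=A+M;b=b+M@o
    X=np.linalg.solve(A,b);return X,[np.linalg.norm(np.cross(X-o,d)) for o,d in L]
E
python3 - <<'E'
from h import *
import pickle
S={n:snap(n,n+'0') for n in('scene','top','wrist')}
pickle.dump(S,open('S0.pkl','wb'))
for n in S: print(n,-np.array(S[n]['R']).T@S[n]['t'],np.array(S[n]['R'])[2])
print(ctrl.get_obs(),ctrl.finger_overhang)
E
```

```text
scene [ 0.699397   -1.03506768  1.16788861] [-0.13470371  0.66823471 -0.7316538 ]
top [ 0.31396028 -0.08029591  1.00533037] [ 0.21839588  0.01262794 -0.97577855]
wrist [ 0.2395191  -0.63482138  0.38287516] [ 0.22318408  0.11180734 -0.96834291]
{'clock': 0.15, 'joint_pos': array([-4.71503512e+01,  2.05831673e+01,  6.46641615e-01, -1.44580356e-02,
       -7.01370365e+01, -1.65088774e+01]), 'qvel': array([ 0.01353803, -0.11407787,  0.21911879,  0.11985254, -0.00164812,
        0.07597366]), 'tau': array([-1.84198172e-03, -5.83276606e+01,  2.93291795e+01,  7.00135097e+00,
        8.75353056e-03, -1.08423662e-04]), 'tool_pos': array([ 0.29935037, -0.6046103 ,  0.24783156]), 'orientation': array([ 1.79925608e+02, -7.87259593e-03, -1.53664145e+02]), 'force': array([-0.507034  ,  0.77290954,  0.24084429]), 'moment': array([-0.06756616,  0.0223755 ,  0.01916139]), 'gripper_force': 0.0, 'opening': 0.08755777984326665} 0.022
```

View pics/scene0.png

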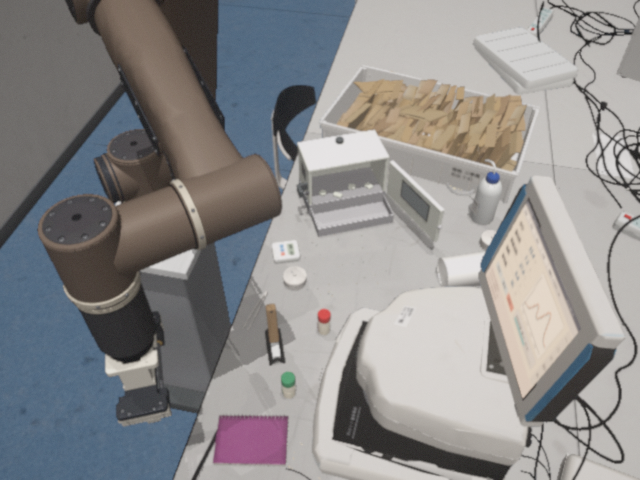

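View pics/top0.png

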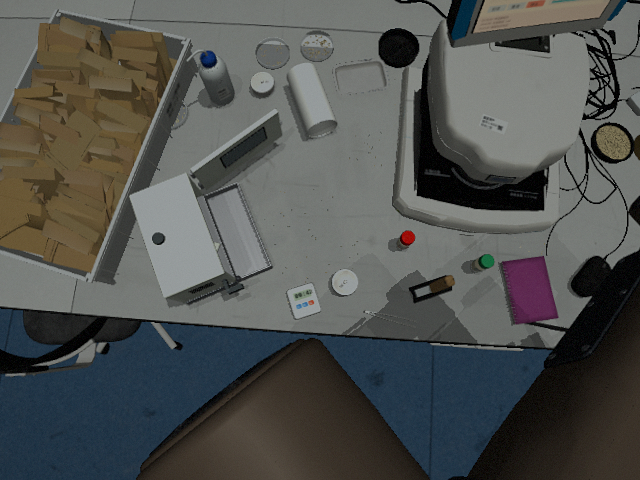

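The scene picture shows the cabinet at about (340,175) with its door standing open towards (440,240), and the scraper at (272,335). In the top picture the cabinet is at (190,235), the door at (235,150) and the scraper at (435,288). Next I enlarge both.

Run:
```python
import cv2,numpy as np
t=cv2.imread('pics/top0.png');s=cv2.imread('pics/scene0.png')
a=cv2.resize(t[100:310,125:305],None,fx=2.8,fy=2.8,interpolation=3)   # 504x588
b=cv2.resize(t[220:310,380:500],None,fx=2.4,fy=2.4,interpolation=3) #288x216
c=np.zeros((590,800,3),np.uint8);c[:588,:504]=a;c[:216,510:798]=b
cv2.imwrite('pics/c1.png',c)
a=cv2.resize(s[120:255,290:450],None,fx=4,fy=4,interpolation=3) #640x540
b=cv2.resize(s[295:370,250:300],None,fx=3,fy=3,interpolation=3) #150x225
c=np.zeros((590,800,3),np.uint8);c[:540,:640]=a;c[:225,645:795]=b
cv2.imwrite('pics/c2.png',c)
```

```text
(no output)
```

View pics/c1.png

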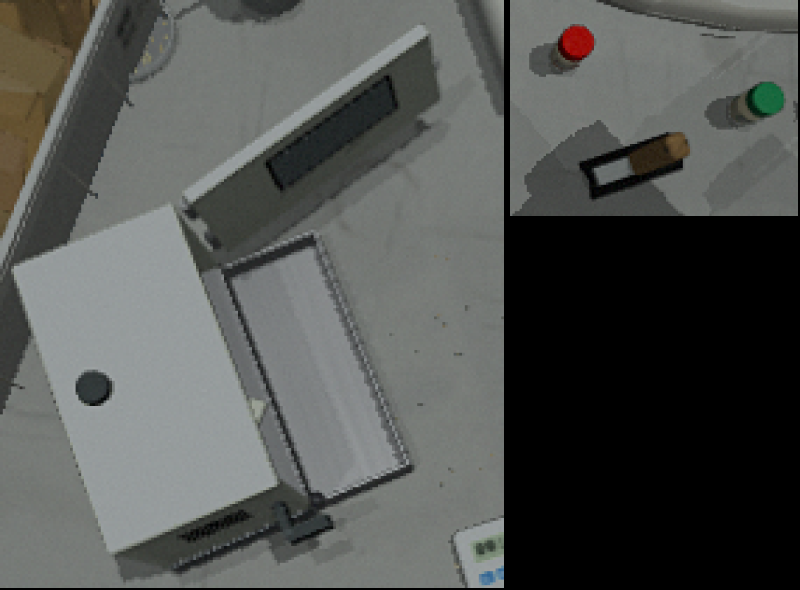

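View pics/c2.png

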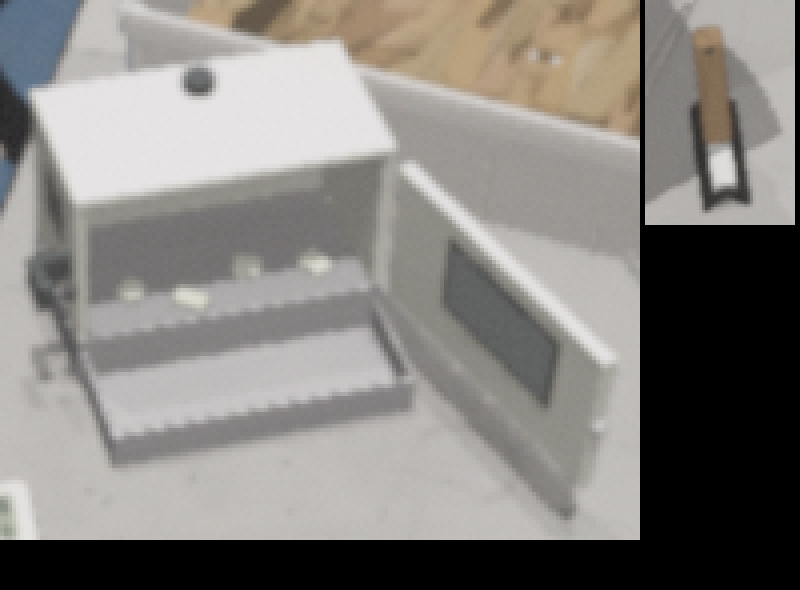

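The crops show the roof's front edge running (177,207)→(277,485) in the top crop and (394,152)→(82,205) in the scene crop. The four shards are at (131,290), (192,297), (248,267) and (316,263) in the scene crop. The scraper handle top is at (678,142) in the top crop and (707,32) in the scene crop.

```bash
cat > m.py <<'E'
from h import *
import pickle
S=pickle.load(open('S0.pkl','rb'));T,C=S['top'],S['scene']
ta=lambda p:(125+p[0]/2.8-.3,100+p[1]/2.8-.3); tb=lambda p:(380+(p[0]-510)/2.4-.3,220+p[1]/2.4-.3)
sa=lambda p:(290+p[0]/4-.4,120+p[1]/4-.4); sb=lambda p:(250+(p[0]-645)/3-.3,295+p[1]/3-.3)
def P(n,a,b):
    X,e=tri((T,a),(C,b));print(n,X.round(4),np.round(e,4));return X
rr=P('roof R',ta((177,207)),sa((394,152)));rl=P('roof L',ta((277,485)),sa((82,205)))
tr=P('trough R',ta((313,233)),sa((412,384)));tl=P('trough L',ta((410,467)),sa((112,441)))
dh=P('door hinge top',ta((184,197)),sa((406,165)));dc=P('door corner',ta((428,31)),sa((613,360)))
sc=P('handle top',tb((679,143)),sb((707,32)))
u=(rl-rr)[:2];print('roof w',np.linalg.norm(u),'trough w',np.linalg.norm((tl-tr)[:2]));
u/=np.linalg.norm(u);v=(tl-tr)[:2];v/=np.linalg.norm(v);print('ydir',np.degrees(np.arctan2(*u[::-1])),np.degrees(np.arctan2(*v[::-1])))
m=(rl+rr)[:2]/2;mt=(tl+tr)[:2]/2;print('mids',m,mt,m-mt)
for p in((131,290),(192,297),(248,267),(316,263)): print('shard',plane(C,sa(p),.049).round(4))
print('roofs at z=.173 top',plane(T,ta((177,207)),.173).round(4),plane(T,ta((277,485)),.173).round(4))
print('trough z.032 top',plane(T,ta((313,233)),.032).round(4),plane(T,ta((410,467)),.032).round(4), 'scene',plane(C,sa((412,384)),.032).round(4),plane(C,sa((112,441)),.032).round(4))
print('handle z.162',plane(T,tb((679,143)),.162).round(4),plane(C,sb((707,32)),.162).round(4))
for p in((581,163),(592,197),(682,165)): print('foot corner z~.02 top',plane(T,tb(p),.01).round(4))
for p in((706,210),(750,204)): print('foot corner scene',plane(C,sb(p),.0).round(4))
E
python3 m.py
```

```text
roof R [0.6196 0.2115 0.1693] [0.0011 0.0011]
roof L [0.4223 0.1141 0.167 ] [0.0028 0.0028]
trough R [0.6554 0.1408 0.0243] [0.0002 0.0002]
trough L [0.4608 0.0387 0.0269] [0.0008 0.0008]
door hinge top [0.6295 0.2095 0.1619] [0.0002 0.0002]
door corner [0.7786 0.0418 0.1644] [0.0029 0.0029]
handle top [ 0.439  -0.3305  0.1635] [0. 0.]
roof w 0.21996726962049903 trough w 0.219762104710074
ydir -153.71156257241788 -152.32432899057446
mids [0.52094571 0.1628302 ] [0.55807671 0.08972997] [-0.037131    0.07310024]
shard [0.4474 0.1678 0.049 ]
shard [0.4914 0.1698 0.049 ]
shard [0.5249 0.2098 0.049 ]
shard [0.5723 0.2245 0.049 ]
roofs at z=.173 top [0.6171 0.2096 0.173 ] [0.419  0.1115 0.173 ]
trough z.032 top [0.6529 0.1391 0.032 ] [0.4592 0.0377 0.032 ] scene [0.6555 0.1326 0.032 ] [0.4625 0.0344 0.032 ]
handle z.162 [ 0.4392 -0.3309  0.162 ] [ 0.4386 -0.3294  0.162 ]
foot corner z~.02 top [ 0.436  -0.2814  0.01  ]
foot corner z~.02 top [ 0.4042 -0.2928  0.01  ]
foot corner z~.02 top [ 0.4406 -0.3792  0.01  ]
foot corner scene [ 0.4408 -0.3789  0.    ]
foot corner scene [ 0.4724 -0.3667  0.    ]
```

The measurements agree with the given sizes: handle top 0.1635 m (0.162 given), roof width 220 mm (226), trough width 220 mm (210). The cabinet origin comes out at (0.520, 0.1635) with +x at 116.6°. The scraper is at (0.438, -0.330) with its blades along -67°, and the door is open about 105°. Next is a move helper, then the approach.

```bash
cat > plan.py <<'E'
from h import *
import sys
CY=116.5; O=np.array([.520,.1635,0]); 
RC=Ro.from_euler('z',CY,degrees=True)
def cab(p): return O+RC.apply(p)
def ori(yaw,tilt=0): return Ro.from_euler('xyz',[180,0,yaw],degrees=True)*Ro.from_rotvec([0,-np.radians(tilt),0])
def foot(p,R,L=.147): # TCP pose so the held scraper foot (L+.003 ahead... TCP->foot along tool z) is at p
    return np.array(p)-R.apply([0,0,L])
def pose():
    o=ctrl.get_obs();return o['tool_pos'],Ro.from_euler('xyz',o['orientation'],degrees=True),o
def go(p,R,n=1,start=None):
    p0,R0,o=pose()
    if start: p0,R0=start
    rv=(R0.inv()*R).as_rotvec()
    for i in range(n):
        Ra=R0*Ro.from_rotvec(rv*i/n);d=Ra.inv().apply((np.array(p)-p0)/n)
        print('d',(d/.1).round(3),'r',(rv/n/(np.pi/2)).round(3),'rows>=',max(np.linalg.norm(d)/.05,np.degrees(np.linalg.norm(rv))/n/8.59).round(1))
    return p,R
E
python3 - <<'E'
from plan import *
a=go([.438,-.330,.235],ori(-157),4); go([.438,-.330,.153],ori(-157),1,a)
from m import *
E
```

```text
d [-0.615  0.461  0.033] r [ 0.    -0.     0.009] rows>= 1.5
d [-0.608  0.47   0.032] r [ 0.    -0.     0.009] rows>= 1.5
d [-0.602  0.479  0.032] r [ 0.    -0.     0.009] rows>= 1.5
d [-0.594  0.488  0.032] r [ 0.    -0.     0.009] rows>= 1.5
d [-0.   -0.    0.82] r [0. 0. 0.] rows>= 1.6
roof R [0.6196 0.2115 0.1693] [0.0011 0.0011]
roof L [0.4223 0.1141 0.167 ] [0.0028 0.0028]
trough R [0.6554 0.1408 0.0243] [0.0002 0.0002]
trough L [0.4608 0.0387 0.0269] [0.0008 0.0008]
door hinge top [0.6295 0.2095 0.1619] [0.0002 0.0002]
door corner [0.7786 0.0418 0.1644] [0.0029 0.0029]
handle top [ 0.439  -0.3305  0.1635] [0. 0.]
roof w 0.21996726962049903 trough w 0.219762104710074
ydir -153.71156257241788 -152.32432899057446
mids [0.52094571 0.1628302 ] [0.55807671 0.08972997] [-0.037131    0.07310024]
shard [0.4474 0.1678 0.049 ]
shard [0.4914 0.1698 0.049 ]
shard [0.5249 0.2098 0.049 ]
shard [0.5723 0.2245 0.049 ]
roofs at z=.173 top [0.6171 0.2096 0.173 ] [0.419  0.1115 0.173 ]
trough z.032 top [0.6529 0.1391 0.032 ] [0.4592 0.0377 0.032 ] scene [0.6555 0.1326 0.032 ] [0.4625 0.0344 0.032 ]
handle z.162 [ 0.4392 -0.3309  0.162 ] [ 0.4386 -0.3294  0.162 ]
foot corner z~.02 top [ 0.436  -0.2814  0.01  ]
foot corner z~.02 top [ 0.4042 -0.2928  0.01  ]
foot corner z~.02 top [ 0.4406 -0.3792  0.01  ]
foot corner scene [ 0.4408 -0.3789  0.    ]
foot corner scene [ 0.4724 -0.3667  0.    ]
```

```bash
python3 -m creep '[{"grip":0,"delta_pos":[-0.4,0.31,0.02],"rotation":[0,0,0.006]},{"grip":0,"delta_pos":[-0.82,0.62,0.04],"rotation":[0,0,0.012]}]'
python3 -m creep '[{"grip":0,"delta_pos":[-0.4,0.32,0.02],"rotation":[0,0,0.006]},{"grip":0,"delta_pos":[-0.8,0.64,0.04],"rotation":[0,0,0.012]}]'
python3 -m creep '[{"grip":0,"delta_pos":[-0.4,0.32,0.02],"rotation":[0,0,0.006]},{"grip":0,"delta_pos":[-0.8,0.64,0.04],"rotation":[0,0,0.012]},{"grip":0,"delta_pos":[-0.8,0.64,0.04],"rotation":[0,0,0.012]},{"grip":0,"delta_pos":[-0.8,0.64,0.04],"rotation":[0,0,0.012]}]'
python3 - <<'E'
from plan import *
p,R,o=pose();print(p,o['orientation'],o['joint_pos'].round(1),o['clock'])
go([.438,-.330,.153],ori(-157))
s=snap('wrist','w1');print(proj(s,[[.438,-.33,.162],[.438,-.33,0]]).round(0))
E
```

```text
clock: 0.35
tool_pos: [0.3437, -0.515, 0.2435]
orientation: [179.9, -0.0, -154.9]
force: [2.0, 0.3, -0.3]
opening: 0.0874
gripper_force: 0.0
clock: 0.55
tool_pos: [0.3884, -0.4241, 0.2404]
orientation: [180.0, -0.0, -155.9]
force: [1.9, -0.0, -0.0]
opening: 0.0876
gripper_force: 0.0
clock: 0.95
tool_pos: [0.4355, -0.3333, 0.2368]
orientation: [180.0, 0.0, -156.7]
force: [0.1, -0.4, -0.3]
opening: 0.0878
gripper_force: 0.0
[ 0.43550007 -0.33331321  0.23682911] [ 1.79999364e+02  1.87023072e-03 -1.56715838e+02] [-17.    9.1 -16.4  -0.  -64.5 -49.8] 0.95
d [-0.036  0.021  0.838] r [0.    0.    0.003] rows>= 1.7
[[323. 261.]
 [321. 215.]]
```

View pics/w1.png

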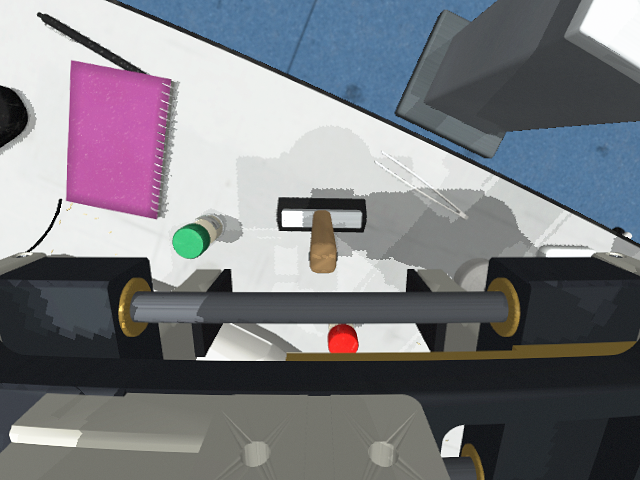

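The wrist view shows the handle top at about (322,262), with (323,261) predicted, and the blades level at (321,215). The grasp is aligned, so I descend and grip.

```bash
python3 -m creep '[{"grip":0,"delta_pos":[-0.036,0.02,0.2],"rotation":[0,0,0.003]},{"grip":0,"delta_pos":[-0.036,0.02,0.5],"rotation":[0,0,0.003]},{"grip":0,"delta_pos":[-0.036,0.02,0.84],"rotation":[0,0,0.003]},{"grip":0,"delta_pos":[-0.036,0.02,0.84],"rotation":[0,0,0.003]},{"grip":1,"delta_pos":[-0.036,0.02,0.84],"rotation":[0,0,0.003]}]'
python3 -m creep '[{"grip":1,"delta_pos":[0,0,0],"rotation":[0,0,0]},{"grip":1,"delta_pos":[0,0,0],"rotation":[0,0,0]},{"grip":1,"delta_pos":[0,0,0],"rotation":[0,0,0]},{"grip":1,"delta_pos":[0,0,0],"rotation":[0,0,0]},{"grip":1,"delta_pos":[0,0,0],"rotation":[0,0,0]}]'
python3 - <<'E'
from plan import *
p,R,o=pose()
Y=CY-180
a=go(p+[0,0,.09],R)
Ri=ori(Y,45)
for c in([-.115,.047,.1],[.068,.047,.0715],[.068,.047,.0595]): print(c,foot(cab(c),Ri,p[2]))
b=go(foot(cab([-.115,.047,.1]),Ri,p[2]),Ri,6,a)
E
```

```text
clock: 1.5
tool_pos: [0.4367, -0.3325, 0.153]
orientation: [180.0, -0.1, -157.2]
force: [0.4, 0.0, 0.8]
opening: 0.0837
gripper_force: 0.0
clock: 2.0
tool_pos: [0.4375, -0.3313, 0.1532]
orientation: [-180.0, 0.0, -157.2]
force: [-0.4, -0.1, -0.3]
opening: 0.0453
gripper_force: 0.0
d [-0.  -0.  -0.9] r [0. 0. 0.] rows>= 1.8
[-0.115, 0.047, 0.1] [ 0.57758108 -0.05732424  0.20831575]
[0.068, 0.047, 0.0715] [0.49592688 0.10644875 0.17981575]
[0.068, 0.047, 0.0595] [0.49592688 0.10644875 0.16781575]
d [-0.392  0.33   0.058] r [-0.068 -0.064 -0.164] rows>= 2.0
d [-0.453  0.211  0.13 ] r [-0.068 -0.064 -0.164] rows>= 2.0
d [-0.474  0.074  0.192] r [-0.068 -0.064 -0.164] rows>= 2.0
d [-0.453 -0.069  0.238] r [-0.068 -0.064 -0.164] rows>= 2.0
d [-0.392 -0.206  0.266] r [-0.068 -0.064 -0.164] rows>= 2.0
d [-0.296 -0.323  0.272] r [-0.068 -0.064 -0.164] rows>= 2.0
```

```bash
python3 -m creep '[{"grip":1,"delta_pos":[0,0,0],"rotation":[0,0,0]},{"grip":1,"delta_pos":[0,0,0],"rotation":[0,0,0]},{"grip":1,"delta_pos":[0,0,0],"rotation":[0,0,0]},{"grip":1,"delta_pos":[0,0,0],"rotation":[0,0,0]},{"grip":1,"delta_pos":[0,0,0],"rotation":[0,0,0]}]'
python3 -m creep '[{"grip":1,"delta_pos":[0,0,0],"rotation":[0,0,0]},{"grip":1,"delta_pos":[0,0,-0.3],"rotation":[0,0,0]},{"grip":1,"delta_pos":[0,0,-0.6],"rotation":[0,0,0]},{"grip":1,"delta_pos":[0,0,-0.98],"rotation":[0,0,0]},{"grip":1,"delta_pos":[0,0,-0.98],"rotation":[0,0,0]}]'
python3 - <<'E'
from plan import *
Ri=ori(CY-180,45)
b=go(foot(cab([-.115,.047,.1]),Ri,.153),Ri,3)
E
```

```text
clock: 2.5
tool_pos: [0.4373, -0.3313, 0.1526]
orientation: [180.0, -0.0, -157.2]
force: [0.8, -0.2, -1.1]
opening: 0.0177
gripper_force: 30.0
clock: 3.0
tool_pos: [0.4396, -0.3327, 0.2561]
orientation: [-179.6, 0.3, -157.1]
force: [0.6, -0.0, -0.7]
opening: 0.0176
gripper_force: 30.0
d [-0.78   0.668  0.159] r [-0.137 -0.127 -0.326] rows>= 3.9
d [-0.935  0.15   0.427] r [-0.137 -0.127 -0.326] rows>= 3.9
d [-0.764 -0.409  0.574] r [-0.137 -0.127 -0.326] rows>= 3.9
```

```bash
python3 -m creep '[{"grip":1,"delta_pos":[-0.16,0.13,0.03],"rotation":[-0.027,-0.025,-0.065]},{"grip":1,"delta_pos":[-0.31,0.27,0.06],"rotation":[-0.055,-0.051,-0.13]},{"grip":1,"delta_pos":[-0.47,0.4,0.1],"rotation":[-0.082,-0.076,-0.196]},{"grip":1,"delta_pos":[-0.62,0.53,0.13],"rotation":[-0.11,-0.102,-0.26]},{"grip":1,"delta_pos":[-0.78,0.668,0.16],"rotation":[-0.137,-0.127,-0.326]}]'
python3 -m creep '[{"grip":1,"delta_pos":[-0.19,0.03,0.09],"rotation":[-0.027,-0.025,-0.065]},{"grip":1,"delta_pos":[-0.37,0.06,0.17],"rotation":[-0.055,-0.051,-0.13]},{"grip":1,"delta_pos":[-0.56,0.09,0.26],"rotation":[-0.082,-0.076,-0.196]},{"grip":1,"delta_pos":[-0.75,0.12,0.34],"rotation":[-0.11,-0.102,-0.26]},{"grip":1,"delta_pos":[-0.935,0.15,0.427],"rotation":[-0.137,-0.127,-0.326]}]'
python3 - <<'E'
from plan import *
Ri=ori(CY-180,45)
p,R,o=pose();print(p,o['joint_pos'].round(0),o['orientation'])
b=go(foot(cab([-.115,.047,.1]),Ri,.153),Ri,1)
E
```

```text
clock: 3.5
tool_pos: [0.4834, -0.2388, 0.2342]
orientation: [170.9, 14.1, -128.5]
force: [-0.9, -0.6, -2.6]
opening: 0.0178
gripper_force: 30.0
clock: 4.0
tool_pos: [0.5295, -0.1473, 0.2181]
orientation: [169.6, 30.7, -99.5]
force: [0.6, -0.3, -2.5]
opening: 0.0181
gripper_force: 30.0
[ 0.52954256 -0.14728917  0.2180563 ] [-16.  22.   3. -29. -87.  15.] [169.60938827  30.70104719 -99.49130426]
d [-0.782 -0.424  0.511] r [-0.133 -0.124 -0.328] rows>= 3.9
```

```bash
python3 -m creep '[{"grip":1,"delta_pos":[-0.2,-0.1,0.13],"rotation":[-0.033,-0.031,-0.082]},{"grip":1,"delta_pos":[-0.39,-0.21,0.26],"rotation":[-0.066,-0.062,-0.164]},{"grip":1,"delta_pos":[-0.59,-0.32,0.38],"rotation":[-0.1,-0.093,-0.246]},{"grip":1,"delta_pos":[-0.78,-0.42,0.51],"rotation":[-0.133,-0.124,-0.328]},{"grip":1,"delta_pos":[-0.78,-0.42,0.51],"rotation":[-0.133,-0.124,-0.328]}]'
python3 -m creep '[{"grip":1,"delta_pos":[0,0,0],"rotation":[0,0,0]},{"grip":1,"delta_pos":[0,0,0],"rotation":[0,0,0]}]'
python3 - <<'E'
from plan import *
import pickle
Ri=ori(CY-180,45)
p,R,o=pose();print(p,o['joint_pos'].round(0),o['orientation'])
F=p+R.apply([0,0,.153])
pts=[F+R.apply([sx*.017,sy*.048,0]) for sx in(1,-1) for sy in(1,-1)]
S={n:snap(n) for n in('scene','top','wrist')};pickle.dump(S,open('S1.pkl','wb'))
s=S['scene']['color'][:,:,::-1].copy();
x=cv2.resize(s[110:260,290:450],None,fx=3,fy=3,interpolation=3)
for q in proj(S['scene'],pts+[F]): cv2.circle(x,tuple(int(v) for v in ((q-[290,110])*3)),2,(0,0,255),-1)
w=S['wrist']['color'][:,:,::-1].copy()
for q in proj(S['wrist'],pts+[F]): cv2.circle(w,tuple(int(v) for v in np.clip(q,-9999,9999)),3,(0,0,255),-1)
w=cv2.resize(w,(320,240))
c=np.zeros((450,800,3),np.uint8);c[:450,:480]=x;c[:240,480:]=w
cv2.imwrite('pics/c3.png',c)
b=go(foot(cab([-.05,.047,.078]),Ri,.153),Ri,1)
E
```

```text
clock: 4.5
tool_pos: [0.5782, -0.0552, 0.205]
orientation: [179.8, 45.2, -63.5]
force: [-1.4, -0.7, -2.9]
opening: 0.0183
gripper_force: 30.0
clock: 4.7
tool_pos: [0.577, -0.0585, 0.2084]
orientation: [179.9, 44.9, -63.9]
force: [-0.0, -0.4, -2.7]
opening: 0.0177
gripper_force: 30.0
[ 0.57696544 -0.058481    0.20839565] [ -10.   32.   14.  -35. -101.   39.] [179.86603693  44.86229318 -63.86358213]
d [-0.305 -0.009  0.63 ] r [-0.002 -0.002 -0.002] rows>= 1.4
```

View pics/c3.png

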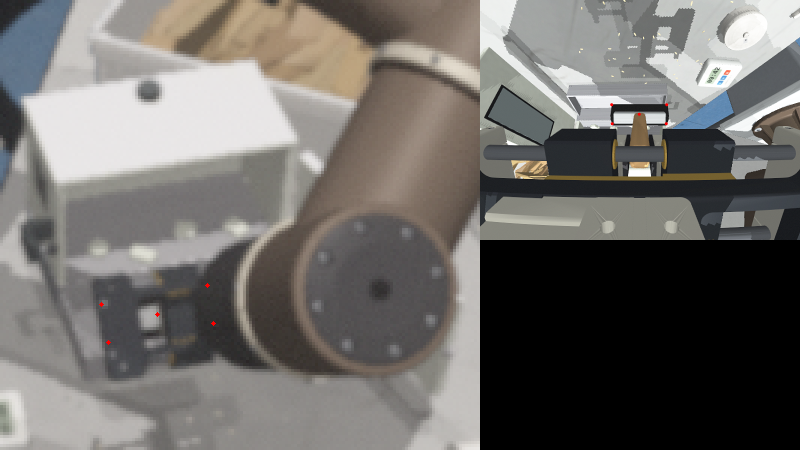

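The wrist view shows the blade corners on their predicted marks at (612–667, 105–124), so the grip is firm and true. The scene view shows the path into the opening is clear.

```bash
python3 -m creep '[{"grip":1,"delta_pos":[-0.15,0,0.3],"rotation":[-0.002,-0.002,-0.002]},{"grip":1,"delta_pos":[-0.305,-0.01,0.63],"rotation":[-0.002,-0.002,-0.002]},{"grip":1,"delta_pos":[-0.305,-0.01,0.63],"rotation":[-0.002,-0.002,-0.002]},{"grip":1,"delta_pos":[-0.305,-0.01,0.63],"rotation":[-0.002,-0.002,-0.002]}]'
python3 - <<'E'
from plan import *
Ri=ori(CY-180,45)
a=go(foot(cab([.02,.047,.0735]),Ri,.153),Ri,1)
b=go(foot(cab([.069,.047,.0715]),Ri,.153),Ri,1,a)
c=go(foot(cab([.069,.047,.0595]),Ri,.153),Ri,1,b)
E
```

```text
clock: 5.25
tool_pos: [0.5484, 0.0017, 0.1864]
orientation: [180.0, 45.0, -63.4]
force: [-0.2, -0.5, -1.2]
opening: 0.0175
gripper_force: 30.0
d [-0.457  0.001  0.524] r [0.001 0.    0.001] rows>= 1.4
d [-0.332 -0.     0.361] r [0. 0. 0.] rows>= 1.0
d [ 0.085 -0.     0.085] r [0. 0. 0.] rows>= 0.2
```

```bash
python3 -m creep '[{"grip":1,"delta_pos":[-0.23,0,0.26],"rotation":[0,0,0.001]},{"grip":1,"delta_pos":[-0.457,0,0.524],"rotation":[0,0,0.001]},{"grip":1,"delta_pos":[-0.62,0,0.7],"rotation":[0,0,0.001]},{"grip":1,"delta_pos":[-0.79,0,0.885],"rotation":[0,0,0.001]},{"grip":1,"delta_pos":[-0.79,0,0.885],"rotation":[0,0,0.001]}]'
python3 -m creep '[{"grip":1,"delta_pos":[0.04,0,0.04],"rotation":[0,0,0]},{"grip":1,"delta_pos":[0.085,0,0.085],"rotation":[0,0,0]},{"grip":1,"delta_pos":[0.085,0,0.085],"rotation":[0,0,0]}]'
python3 - <<'E'
from plan import *
Ri=ori(CY-180,45)
p,R,o=pose();print(RC.inv().apply(p+R.apply([0,0,.153])-O))
import pickle
S={n:snap(n) for n in('scene',)}
s=S['scene']['color'][:,:,::-1].copy();
cv2.imwrite('pics/c4.png',cv2.resize(s[110:260,290:450],None,fx=3.5,fy=3.5,interpolation=3))
E
```

```text
clock: 5.75
tool_pos: [0.4952, 0.1089, 0.1802]
orientation: [180.0, 45.1, -63.5]
force: [-0.7, -0.3, -1.2]
opening: 0.0177
gripper_force: 30.0
clock: 6.05
tool_pos: [0.4963, 0.1067, 0.1662]
orientation: [179.8, 45.1, -63.7]
force: [0.4, 0.5, -1.3]
opening: 0.0178
gripper_force: 30.0
[0.06810099 0.04663692 0.05815656]
```

View pics/c4.png

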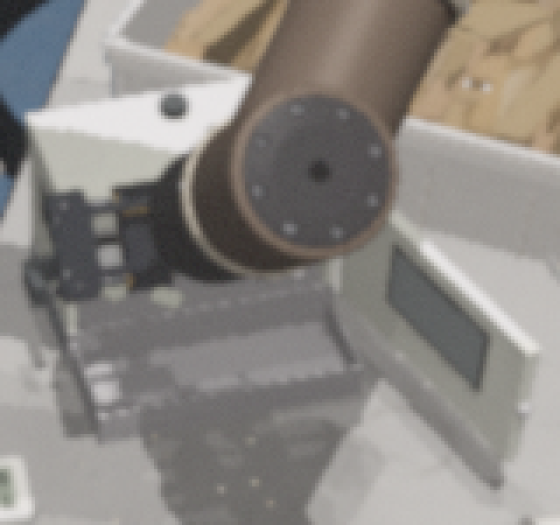

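Two shards show at (110,285) and (165,297), in front of the blade and undisturbed, and the forces are nil. I pull slowly.

```bash
python3 -m creep '[{"grip":1,"delta_pos":[0.06,0,-0.06],"rotation":[0,0,0]},{"grip":1,"delta_pos":[0.16,0,-0.16],"rotation":[0,0,0]},{"grip":1,"delta_pos":[0.27,0,-0.27],"rotation":[0,0,0]},{"grip":1,"delta_pos":[0.36,0,-0.36],"rotation":[0,0,0]},{"grip":1,"delta_pos":[0.43,0,-0.43],"rotation":[0,0,0]}]'
python3 -m creep '[{"grip":1,"delta_pos":[0.06,0,-0.06],"rotation":[0,0,0]},{"grip":1,"delta_pos":[0.12,0,-0.12],"rotation":[0,0,0]},{"grip":1,"delta_pos":[0.18,0,-0.18],"rotation":[0,0,0]},{"grip":1,"delta_pos":[0.24,0,-0.24],"rotation":[0,0,0]},{"grip":1,"delta_pos":[0.24,0,-0.24],"rotation":[0,0,0]}]'
python3 -m creep '[{"grip":1,"delta_pos":[0,0,0],"rotation":[0,0,0]},{"grip":1,"delta_pos":[-0.15,0,-0.15],"rotation":[0,0,0]},{"grip":1,"delta_pos":[-0.2,0,-0.2],"rotation":[0,0,0]},{"grip":1,"delta_pos":[-0.2,0,-0.2],"rotation":[0,0,0]}]'
python3 - <<'E'
from plan import *
Ri=ori(CY-180,45)
p,R,o=pose();print(RC.inv().apply(p+R.apply([0,0,.153])-O))
s=snap('scene')['color'][:,:,::-1]; t=snap('top')['color'][:,:,::-1]
a=cv2.resize(s[140:250,290:400],None,fx=4,fy=4,interpolation=3);b=cv2.resize(t[160:290,170:290],None,fx=3,fy=3,interpolation=3)
c=np.zeros((440,800,3),np.uint8);c[:,:440]=a;c[:390,440:]=b;cv2.imwrite('pics/c5.png',c)
a=go(foot(cab([-.03,-.047,.0735]),Ri,.153),Ri,1)
b=go(foot(cab([.069,-.047,.071]),Ri,.153),Ri,1,a)
E
```

```text
clock: 6.6
tool_pos: [0.5237, 0.0516, 0.1667]
orientation: [179.8, 45.1, -63.7]
force: [-0.2, -0.4, -1.8]
opening: 0.0175
gripper_force: 30.0
clock: 7.1
tool_pos: [0.5385, 0.0219, 0.1667]
orientation: [179.9, 45.1, -63.6]
force: [-0.3, -0.3, -2.2]
opening: 0.0177
gripper_force: 30.0
clock: 7.5
tool_pos: [0.5387, 0.023, 0.1965]
orientation: [-179.9, 45.0, -63.4]
force: [-0.1, 0.1, -2.2]
opening: 0.018
gripper_force: 30.0
[-0.0258558   0.04588858  0.08827318]
d [ 0.126 -0.936  0.061] r [ 0.001  0.001 -0.001] rows>= 1.9
d [-0.682  0.     0.718] r [0. 0. 0.] rows>= 2.0
```

View pics/c5.png

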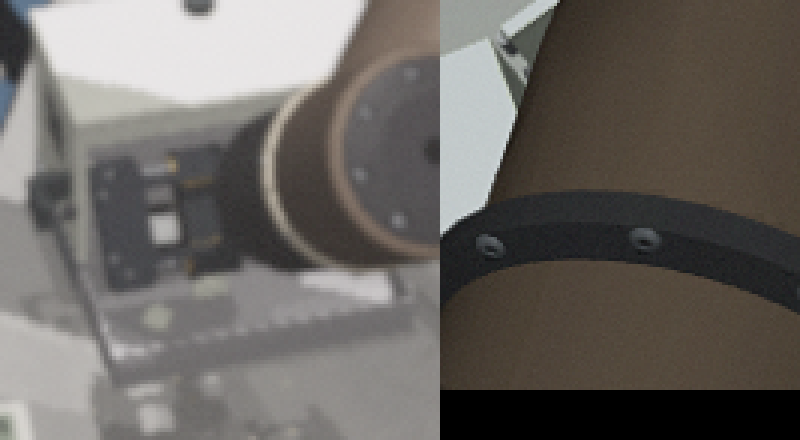

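Two shards now lie in the trough, at (157,318) and (208,285). Second pass, on the right-hand side.

```bash
python3 -m creep '[{"grip":1,"delta_pos":[0,-0.3,0],"rotation":[0,0,0]},{"grip":1,"delta_pos":[0,-0.65,0],"rotation":[0,0,0]},{"grip":1,"delta_pos":[0.06,-0.936,0.03],"rotation":[0,0,0]},{"grip":1,"delta_pos":[0.126,-0.936,0.06],"rotation":[0,0,0]},{"grip":1,"delta_pos":[0.126,-0.936,0.06],"rotation":[0,0,0]}]'
python3 - <<'E'
from plan import *
Ri=ori(CY-180,45)
p,R,o=pose();print(RC.inv().apply(p+R.apply([0,0,.153])-O),o['joint_pos'].round(0))
b=go(foot(cab([.069,-.047,.0715]),Ri,.153),Ri,1)
E
```

```text
clock: 8.1
tool_pos: [0.6232, 0.0607, 0.1793]
orientation: [179.6, 45.2, -63.8]
force: [-0.2, 0.0, -2.3]
opening: 0.0179
gripper_force: 30.0
[-0.02944239 -0.045826    0.07149882] [ -1.  35.  16. -39. -95.  33.]
d [-0.699 -0.006  0.699] r [ 0.003  0.002 -0.002] rows>= 2.0
```

```bash
python3 -m creep '[{"grip":1,"delta_pos":[-0.17,0,0.17],"rotation":[0.002,0.002,-0.002]},{"grip":1,"delta_pos":[-0.35,0,0.35],"rotation":[0.002,0.002,-0.002]},{"grip":1,"delta_pos":[-0.53,0,0.53],"rotation":[0.002,0.002,-0.002]},{"grip":1,"delta_pos":[-0.7,0,0.7],"rotation":[0.002,0.002,-0.002]},{"grip":1,"delta_pos":[-0.7,0,0.7],"rotation":[0.002,0.002,-0.002]}]'
python3 -m creep '[{"grip":1,"delta_pos":[0,0,0],"rotation":[0,0,0]}]'
python3 - <<'E'
from plan import *
Ri=ori(CY-180,45)
p,R,o=pose();print(RC.inv().apply(p+R.apply([0,0,.153])-O),o['force'])
b=go(foot(cab([.069,-.0475,.0585]),Ri,.153),Ri,1)
E
```

```text
clock: 8.6
tool_pos: [0.5776, 0.151, 0.1828]
orientation: [-179.8, 45.0, -63.2]
force: [-0.7, 0.4, -1.4]
opening: 0.0177
gripper_force: 30.0
clock: 8.7
tool_pos: [0.579, 0.1489, 0.1824]
orientation: [-179.8, 44.9, -63.3]
force: [0.4, -0.2, -1.0]
opening: 0.0179
gripper_force: 30.0
[ 0.06858215 -0.04647322  0.07399165] [ 0.37731051 -0.24460267 -1.04118076]
d [ 0.109 -0.012  0.113] r [-0.001 -0.001  0.001] rows>= 0.3
```

```bash
python3 -m creep '[{"grip":1,"delta_pos":[0.05,0,0.05],"rotation":[0,0,0]},{"grip":1,"delta_pos":[0.11,-0.01,0.11],"rotation":[0,0,0]},{"grip":1,"delta_pos":[0.11,-0.01,0.11],"rotation":[0,0,0]}]'
python3 -m creep '[{"grip":1,"delta_pos":[0.06,0,-0.06],"rotation":[0,0,0]},{"grip":1,"delta_pos":[0.16,0,-0.16],"rotation":[0,0,0]},{"grip":1,"delta_pos":[0.27,0,-0.27],"rotation":[0,0,0]},{"grip":1,"delta_pos":[0.36,0,-0.36],"rotation":[0,0,0]},{"grip":1,"delta_pos":[0.43,0,-0.43],"rotation":[0,0,0]}]'
python3 -m creep '[{"grip":1,"delta_pos":[0.06,0,-0.06],"rotation":[0,0,0]},{"grip":1,"delta_pos":[0.12,0,-0.12],"rotation":[0,0,0]},{"grip":1,"delta_pos":[0.18,0,-0.18],"rotation":[0,0,0]},{"grip":1,"delta_pos":[0.24,0,-0.24],"rotation":[0,0,0]},{"grip":1,"delta_pos":[0.24,0,-0.24],"rotation":[0,0,0]}]'
python3 -m creep '[{"grip":1,"delta_pos":[0,0,0],"rotation":[0,0,0]},{"grip":1,"delta_pos":[-0.25,0,-0.25],"rotation":[0,0,0]},{"grip":1,"delta_pos":[-0.5,0,-0.5],"rotation":[0,0,0]},{"grip":1,"delta_pos":[-0.5,0.0,-0.5],"rotation":[0,0,0]}]'
python3 - <<'E'
from plan import *
Rd=ori(CY-180)
p,R,o=pose();F=p+R.apply([0,0,.153]);print(RC.inv().apply(F-O),F)
T=[.54,-.20]
print('seq to upright over',T)
a=go(foot([*T,.11],Rd,.153),Rd,3)
import pickle
pickle.dump({n:snap(n) for n in('scene','wrist')},open('S2.pkl','wb'))
S=pickle.load(open('S0.pkl','rb'))['top']
for n,q,z in(('red',(407,238),.072),('green',(486,261),.072),('dish',(344,283),.034),('timer',(303,301),.018)): print(n,plane(S,q,z).round(3))
for n,q in(('bottle base R',(232,98)),('bottle base',(218,102)),('cyl',(334,133)),('cyl2',(303,130)),('smallcap',(262,92)),('crateR',(190,40)),('crate near',(170,120)),('crate2',(93,280))): print(n,plane(S,q,.0 if 'crate' not in n else .0).round(3))
E
```

```text
clock: 9.0
tool_pos: [0.5803, 0.149, 0.1645]
orientation: [-180.0, 45.0, -63.6]
force: [-0.9, 0.8, -2.4]
opening: 0.0177
gripper_force: 30.0
clock: 9.5
tool_pos: [0.6087, 0.0932, 0.1663]
orientation: [-179.8, 44.9, -63.4]
force: [0.4, -0.2, -1.5]
opening: 0.0177
gripper_force: 30.0
clock: 10.0
tool_pos: [0.6235, 0.0636, 0.1664]
orientation: [-179.8, 44.9, -63.4]
force: [-0.6, -0.0, -2.6]
opening: 0.0179
gripper_force: 30.0
clock: 10.4
tool_pos: [0.6245, 0.0647, 0.243]
orientation: [-179.2, 44.6, -62.8]
force: [0.8, -0.4, -1.7]
opening: 0.0181
gripper_force: 30.0
[-0.02754837 -0.05043258  0.13406477] [0.57742587 0.16134893 0.13406477]
seq to upright over [0.54, -0.2]
d [ 0.42   0.646 -0.518] r [-0.002  0.165  0.001] rows>= 1.9
d [ 0.54   0.646 -0.391] r [-0.002  0.165  0.001] rows>= 1.9
d [ 0.623  0.646 -0.237] r [-0.002  0.165  0.001] rows>= 1.9
red [ 0.538 -0.261  0.072]
green [ 0.498 -0.437  0.072]
dish [ 0.433 -0.129  0.034]
timer [ 0.388 -0.04   0.018]
bottle base R [0.895 0.186 0.   ]
bottle base [0.881 0.22  0.   ]
cyl [ 0.814 -0.084  0.   ]
cyl2 [ 0.817 -0.005  0.   ]
smallcap [0.917 0.11  0.   ]
crateR [1.064 0.322 0.   ]
crate near [0.822 0.338 0.   ]
crate2 [0.4   0.461 0.   ]
```

Run:
```python
from plan import *
Rd=ori(CY-180)
a=go(foot([.438,-.33,.10],Rd,.153),Rd,4)
```

```text
d [ 0.452  0.855 -0.507] r [-0.001  0.125  0.   ] rows>= 2.2
d [ 0.542  0.855 -0.408] r [-0.001  0.125  0.   ] rows>= 2.2
d [ 0.612  0.855 -0.294] r [-0.001  0.125  0.   ] rows>= 2.2
d [ 0.657  0.855 -0.168] r [-0.001  0.125  0.   ] rows>= 2.2
```

```bash
python3 -m creep '[{"grip":1,"delta_pos":[0.15,0.28,-0.17],"rotation":[0,0.042,0]},{"grip":1,"delta_pos":[0.3,0.57,-0.34],"rotation":[0,0.083,0]},{"grip":1,"delta_pos":[0.452,0.855,-0.507],"rotation":[0,0.125,0]}]'
python3 -m creep '[{"grip":1,"delta_pos":[0.18,0.28,-0.14],"rotation":[0,0.042,0]},{"grip":1,"delta_pos":[0.36,0.57,-0.27],"rotation":[0,0.083,0]},{"grip":1,"delta_pos":[0.542,0.855,-0.408],"rotation":[0,0.125,0]}]'
python3 -m creep '[{"grip":1,"delta_pos":[0.2,0.28,-0.1],"rotation":[0,0.042,0]},{"grip":1,"delta_pos":[0.41,0.57,-0.2],"rotation":[0,0.083,0]},{"grip":1,"delta_pos":[0.61,0.855,-0.294],"rotation":[0,0.125,0]}]'
python3 -m creep '[{"grip":1,"delta_pos":[0.22,0.28,-0.06],"rotation":[0,0.042,0]},{"grip":1,"delta_pos":[0.44,0.57,-0.11],"rotation":[0,0.083,0]},{"grip":1,"delta_pos":[0.657,0.855,-0.168],"rotation":[0,0.125,0]},{"grip":1,"delta_pos":[0.657,0.855,-0.168],"rotation":[0,0.125,0]},{"grip":1,"delta_pos":[0.657,0.855,-0.168],"rotation":[0,0.125,0]}]'
python3 - <<'E'
from plan import *
Rd=ori(CY-180)
p,R,o=pose();print(p+R.apply([0,0,.153]),o['orientation'],o['joint_pos'].round(0))
a=go(foot([.438,-.33,.02],Rd,.153),Rd,1)
s=snap('scene')['color'][:,:,::-1]; t=snap('top')['color'][:,:,::-1]
a=cv2.resize(s[130:240,290:410],None,fx=3.4,fy=3.4,interpolation=3);b=cv2.resize(t[160:290,170:290],None,fx=3.2,fy=3.2,interpolation=3)
c=np.zeros((420,800,3),np.uint8);c[:a.shape[0],:a.shape[1]]=a;c[:416,410:410+384]=b;cv2.imwrite('pics/c6.png',c)
E
```

```text
clock: 10.8
tool_pos: [0.5753, -0.0349, 0.2394]
orientation: [-180.0, 33.6, -63.4]
force: [-0.7, 0.6, -2.2]
opening: 0.0181
gripper_force: 30.0
clock: 11.1
tool_pos: [0.5287, -0.1336, 0.2434]
orientation: [-179.9, 22.4, -63.4]
force: [-0.3, 0.8, -2.5]
opening: 0.0178
gripper_force: 30.0
clock: 11.4
tool_pos: [0.4824, -0.2322, 0.2472]
orientation: [-179.9, 11.1, -63.5]
force: [-0.8, -0.0, -1.7]
opening: 0.0179
gripper_force: 30.0
clock: 11.9
tool_pos: [0.4362, -0.3298, 0.2508]
orientation: [-179.9, 0.1, -63.6]
force: [-0.1, 0.1, -1.5]
opening: 0.0174
gripper_force: 30.0
[ 0.43635002 -0.32951537  0.09783336] [-1.79903466e+02  5.29440069e-02 -6.35526131e+01] [-17.   8. -15.  -0. -66.  43.]
d [ 0.011 -0.014  0.778] r [-0.001  0.001 -0.001] rows>= 1.6
```

View pics/c6.png

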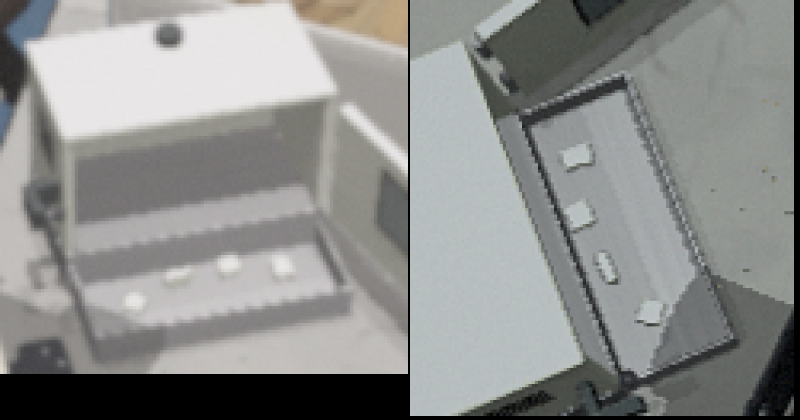

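All four shards lie in the trough and the cabinet floor is clear; in the right crop they are at (575,156), (580,215), (607,267) and (650,312). Now I set the scraper down.

```bash
python3 -m creep '[{"grip":1,"delta_pos":[0,0,0.3],"rotation":[0,0,0]},{"grip":1,"delta_pos":[0,0,0.6],"rotation":[0,0,0]},{"grip":1,"delta_pos":[0,0,0.85],"rotation":[0,0,0]},{"grip":1,"delta_pos":[0,0,0.93],"rotation":[0,0,0]},{"grip":1,"delta_pos":[0,0,0.93],"rotation":[0,0,0]}]'
python3 -m creep '[{"grip":1,"delta_pos":[0,0,0.02],"rotation":[0,0,0]},{"grip":1,"delta_pos":[0,0,0.05],"rotation":[0,0,0]},{"grip":1,"delta_pos":[0,0,0.05],"rotation":[0,0,0]}]'
```

```text
clock: 12.5
tool_pos: [0.4376, -0.3297, 0.1577]
orientation: [-180.0, 0.0, -63.5]
force: [0.7, 0.7, -1.2]
opening: 0.0178
gripper_force: 30.0
clock: 12.8
tool_pos: [0.4382, -0.3304, 0.1546]
orientation: [-179.8, -0.1, -63.5]
force: [-1.1, 1.1, -2.3]
opening: 0.0175
gripper_force: 30.0
```

```bash
python3 -m creep '[{"grip":1,"delta_pos":[0,0,0.02],"rotation":[0,0,0]},{"grip":1,"delta_pos":[0,0,0.02],"rotation":[0,0,0]},{"grip":0,"delta_pos":[0,0,0.02],"rotation":[0,0,0]},{"grip":0,"delta_pos":[0,0,0.02],"rotation":[0,0,0]},{"grip":0,"delta_pos":[0,0,0.02],"rotation":[0,0,0]}]'
python3 -m creep '[{"grip":0,"delta_pos":[0,0,0],"rotation":[0,0,0]},{"grip":0,"delta_pos":[0,0,0],"rotation":[0,0,0]},{"grip":0,"delta_pos":[0,0,0],"rotation":[0,0,0]},{"grip":0,"delta_pos":[0,0,0],"rotation":[0,0,0]},{"grip":0,"delta_pos":[0,0,0],"rotation":[0,0,0]}]'
python3 -m creep '[{"grip":0,"delta_pos":[0,0,-0.3],"rotation":[0,0,0]},{"grip":0,"delta_pos":[0,0,-0.6],"rotation":[0,0,0]},{"grip":0,"delta_pos":[0,0,-1],"rotation":[0,0,0]},{"grip":0,"delta_pos":[0,0,-1],"rotation":[0,0,0]},{"grip":1,"delta_pos":[0,0,-1],"rotation":[0,0,0]}]'
python3 - <<'E'
from plan import *
p,R,o=pose();print(p,o['joint_pos'].round(0))
s=snap('wrist');cv2.imwrite('pics/w2.png',cv2.resize(s['color'][:,:,::-1],(400,300)))
# door outer approach
H=cab([-.006,-.115,0])
def dpt(a,r,off): # point r along door, off beyond mid-thickness on the outer side
    a=np.radians(a);return H+RC.apply([-r*np.sin(a)-off*np.cos(a),r*np.cos(a)-off*np.sin(a),0])
for off in(0,.03,.05,.06): print(off,dpt(105,.2,off),np.hypot(*dpt(105,.2,off)[:2]))
print('corner',dpt(105,.228,0),'vs measured .7786 .0418')
E
```

```text
clock: 13.3
tool_pos: [0.4378, -0.3304, 0.1521]
orientation: [-179.8, -0.1, -63.5]
force: [-0.2, -0.1, 0.1]
opening: 0.0363
gripper_force: 0.0
clock: 13.8
tool_pos: [0.4378, -0.3304, 0.152]
orientation: [-179.8, -0.1, -63.5]
force: [0.5, 0.3, 0.6]
opening: 0.0759
gripper_force: 0.0
clock: 14.3
tool_pos: [0.4379, -0.3304, 0.2531]
orientation: [-179.7, -0.2, -63.5]
force: [-0.7, 0.0, -0.6]
opening: 0.0837
gripper_force: 0.0
[ 0.43791955 -0.33037588  0.25305323] [-17.   8. -15.  -0. -66.  43.]
0 [0.75811865 0.059652   0.        ] 0.7604618632732487
0.03 [0.78058732 0.0795306  0.        ] 0.7846283706314677
0.05 [0.79556643 0.092783   0.        ] 0.8009585734216467
0.06 [0.80305599 0.0994092  0.        ] 0.8091854636030994
corner [0.77667201 0.03868124 0.        ] vs measured .7786 .0418
```

View pics/w2.png

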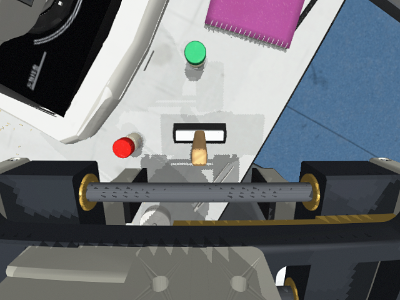

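The wrist view shows the scraper upright with its handle at (200,155) and the vials untouched. Next I swing over to the outer side of the door.

```bash
cat >> plan.py <<'E'
H=cab([-.006,-.115,0])
def dpt(a,r,off,z):
    a=np.radians(a);q=H+RC.apply([-r*np.sin(a)-off*np.cos(a),r*np.cos(a)-off*np.sin(a),0]);q[2]=z;return q
def dori(a): return ori(a+180+CY)
E
python3 - <<'E'
from plan import *
q=dpt(105,.18,.048,.25);print(q)
a=go(q,dori(105),5)
E
```

```text
[0.78081612 0.10643687 0.25      ]
d [-0.475 -1.004  0.006] r [-0.    -0.001 -0.233] rows>= 2.4
d [-0.084 -1.108  0.006] r [-0.    -0.001 -0.233] rows>= 2.4
d [ 0.319 -1.064  0.006] r [-0.    -0.001 -0.233] rows>= 2.4
d [ 0.679 -0.879  0.005] r [-0.    -0.001 -0.233] rows>= 2.4
d [ 0.949 -0.577  0.005] r [-0.    -0.001 -0.233] rows>= 2.4
```

```bash
python3 -m creep '[{"grip":1,"delta_pos":[-0.13,-0.3,0],"rotation":[0,0,-0.065]},{"grip":1,"delta_pos":[-0.27,-0.6,0],"rotation":[0,0,-0.13]},{"grip":1,"delta_pos":[-0.42,-0.9,0],"rotation":[0,0,-0.194]}]'
python3 -m creep '[{"grip":1,"delta_pos":[-0.03,-0.3,0],"rotation":[0,0,-0.065]},{"grip":1,"delta_pos":[-0.07,-0.6,0],"rotation":[0,0,-0.13]},{"grip":1,"delta_pos":[-0.1,-0.95,0],"rotation":[0,0,-0.194]}]'
python3 -m creep '[{"grip":1,"delta_pos":[0.06,-0.3,0],"rotation":[0,0,-0.065]},{"grip":1,"delta_pos":[0.12,-0.6,0],"rotation":[0,0,-0.13]},{"grip":1,"delta_pos":[0.18,-0.95,0],"rotation":[0,0,-0.194]}]'
python3 - <<'E'
from plan import *
a=go(dpt(105,.18,.048,.25),dori(105),3)
E
```

```text
clock: 14.65
tool_pos: [0.4992, -0.2518, 0.2508]
orientation: [-180.0, -0.0, -45.9]
force: [-0.0, -0.2, -0.3]
opening: 0.0573
gripper_force: 0.0
clock: 14.95
tool_pos: [0.5606, -0.1784, 0.2509]
orientation: [-180.0, -0.0, -28.4]
force: [1.8, -0.6, -0.0]
opening: 0.0334
gripper_force: 0.0
clock: 15.25
tool_pos: [0.6219, -0.1038, 0.2509]
orientation: [180.0, -0.0, -10.9]
force: [-0.1, -0.9, 1.1]
opening: 0.009
gripper_force: 0.0
d [ 0.387 -0.788  0.003] r [ 0.    -0.    -0.194] rows>= 2.0
d [ 0.606 -0.636  0.003] r [ 0.    -0.    -0.194] rows>= 2.0
d [ 0.769 -0.424  0.003] r [ 0.    -0.    -0.194] rows>= 2.0
```

```bash
python3 -m creep '[{"grip":1,"delta_pos":[0.13,-0.26,0],"rotation":[0,0,-0.065]},{"grip":1,"delta_pos":[0.26,-0.52,0],"rotation":[0,0,-0.13]},{"grip":1,"delta_pos":[0.387,-0.788,0],"rotation":[0,0,-0.194]}]'
python3 -m creep '[{"grip":1,"delta_pos":[0.2,-0.21,0],"rotation":[0,0,-0.065]},{"grip":1,"delta_pos":[0.4,-0.42,0],"rotation":[0,0,-0.13]},{"grip":1,"delta_pos":[0.606,-0.636,0],"rotation":[0,0,-0.194]}]'
python3 -m creep '[{"grip":1,"delta_pos":[0.25,-0.14,0],"rotation":[0,0,-0.065]},{"grip":1,"delta_pos":[0.5,-0.28,0],"rotation":[0,0,-0.13]},{"grip":1,"delta_pos":[0.769,-0.424,0],"rotation":[0,0,-0.194]},{"grip":1,"delta_pos":[0.769,-0.424,0],"rotation":[0,0,-0.194]},{"grip":1,"delta_pos":[0.769,-0.424,0],"rotation":[0,0,-0.194]}]'
python3 - <<'E'
from plan import *
p,R,o=pose();print(p,o['orientation'],o['joint_pos'].round(0))
a=go(dpt(105,.18,.048,.148),dori(105),1)
s=snap('wrist','w3');L=[[*dpt(105,r,0,.163)] for r in(0,.18,.228)]+[[*(p[:2]),.13]];print(proj(s,L).round(0))
t=snap('top')
a=cv2.resize(s['color'][:,:,::-1],(480,360));b=cv2.resize(t['color'][60:230,150:310,::-1],None,fx=2,fy=2)
c=np.zeros((360,800,3),np.uint8);c[:,:480]=a;c[:340,480:]=b;cv2.imwrite('pics/w3.png',c)
E
```

```text
clock: 15.55
tool_pos: [0.6752, -0.0338, 0.2508]
orientation: [180.0, -0.0, 6.6]
force: [0.3, -0.4, 0.5]
opening: 0.0003
gripper_force: 0.0
clock: 15.85
tool_pos: [0.7284, 0.036, 0.2508]
orientation: [179.9, 0.0, 24.0]
force: [-0.4, -0.3, -0.5]
opening: 0.0003
gripper_force: 0.0
clock: 16.35
tool_pos: [0.7812, 0.1055, 0.2502]
orientation: [180.0, 0.1, 41.3]
force: [-0.3, -0.2, -1.0]
opening: 0.0004
gripper_force: 0.0
[0.78124589 0.10547811 0.25015129] [1.79957611e+02 7.20336127e-02 4.12627247e+01] [ 22.  31.  18.   0. -77. 109.]
d [ 0.004 -0.011  1.022] r [ 0.     0.001 -0.003] rows>= 2.0
[[ 77. 311.]
 [317. 312.]
 [383. 312.]
 [318. 237.]]
```

View pics/w3.png

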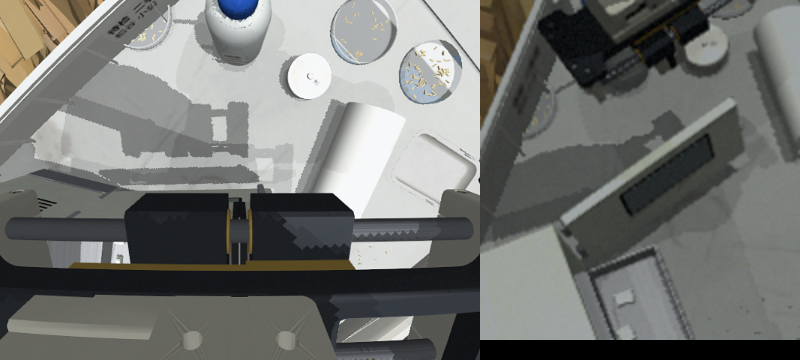

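The view shows free worktop under the fingertips at (238,200). The door's top edge is hidden under the gripper, where it was predicted. I go down on the outer side.

```bash
python3 -m creep '[{"grip":1,"delta_pos":[0,0,0.3],"rotation":[0,0,0]},{"grip":1,"delta_pos":[0,0,0.6],"rotation":[0,0,0]},{"grip":1,"delta_pos":[0,0,0.85],"rotation":[0,0,0]},{"grip":1,"delta_pos":[0,0,1],"rotation":[0,0,0]},{"grip":1,"delta_pos":[0,0,1],"rotation":[0,0,0]}]'
python3 - <<'E'
from plan import *
z=.149
st=go(dpt(100,.18,.018,z),dori(105),1)
for a in(75,50,25,8): st=go(dpt(a,.18,.018,z),dori(a),1,st)
E
```

```text
clock: 16.95
tool_pos: [0.7806, 0.1039, 0.1505]
orientation: [180.0, 0.1, 41.2]
force: [0.1, -0.5, -0.5]
opening: 0.0004
gripper_force: 0.0
d [-0.439 -0.006  0.016] r [ 0.     0.001 -0.004] rows>= 0.9
d [-0.767 -0.16  -0.   ] r [ 0.    -0.     0.333] rows>= 3.5
d [-0.778 -0.093 -0.   ] r [-0.    -0.     0.278] rows>= 2.9
d [-0.778 -0.093 -0.   ] r [ 0.    -0.     0.278] rows>= 2.9
d [-0.534 -0.026 -0.   ] r [ 0.    -0.     0.189] rows>= 2.0
```

```bash
python3 -m creep '[{"grip":1,"delta_pos":[-0.1,0,0.01],"rotation":[0,0,0]},{"grip":1,"delta_pos":[-0.2,0,0.01],"rotation":[0,0,0]},{"grip":1,"delta_pos":[-0.3,0,0.01],"rotation":[0,0,0]},{"grip":1,"delta_pos":[-0.4,0,0.01],"rotation":[0,0,0]},{"grip":1,"delta_pos":[-0.44,0,0.01],"rotation":[0,0,0]}]'
python3 -m creep '[{"grip":1,"delta_pos":[-0.15,-0.01,0],"rotation":[0,0,0.067]},{"grip":1,"delta_pos":[-0.31,-0.03,0],"rotation":[0,0,0.133]},{"grip":1,"delta_pos":[-0.47,-0.06,0],"rotation":[0,0,0.2]},{"grip":1,"delta_pos":[-0.62,-0.11,0],"rotation":[0,0,0.267]},{"grip":1,"delta_pos":[-0.767,-0.16,0],"rotation":[0,0,0.333]}]'
python3 - <<'E'
from plan import *
z=.149
p,R,o=pose();print(p,o['orientation'][2],o['force'],o['joint_pos'].round(0))
st=None
for a in(50,25,8): st=go(dpt(a,.18,.018,z),dori(a),1,st)
E
```

```text
clock: 17.45
tool_pos: [0.7482, 0.075, 0.1531]
orientation: [179.8, -0.2, 41.2]
force: [0.8, 1.0, 1.2]
opening: 0.0003
gripper_force: 0.6
clock: 17.95
tool_pos: [0.6802, 0.0369, 0.1521]
orientation: [180.0, -0.2, 11.0]
force: [0.8, 0.2, 0.0]
opening: 0.0003
gripper_force: 0.3
[0.6801566  0.03690926 0.15208109] 11.0294669668601 [0.77452339 0.24538318 0.03018144] [ 20.  25.  -6.   0. -59.  81.]
d [-0.789 -0.086  0.028] r [-0.    -0.003  0.273] rows>= 2.9
d [-0.778 -0.093 -0.   ] r [ 0.    -0.     0.278] rows>= 2.9
d [-0.534 -0.026 -0.   ] r [ 0.    -0.     0.189] rows>= 2.0
```

```bash
python3 -m creep '[{"grip":1,"delta_pos":[-0.16,-0.01,0.01],"rotation":[0,0,0.055]},{"grip":1,"delta_pos":[-0.32,-0.02,0.02],"rotation":[0,0,0.11]},{"grip":1,"delta_pos":[-0.48,-0.04,0.03],"rotation":[0,0,0.165]},{"grip":1,"delta_pos":[-0.64,-0.06,0.03],"rotation":[0,0,0.22]},{"grip":1,"delta_pos":[-0.789,-0.086,0.03],"rotation":[0,0,0.273]}]'
python3 -m creep '[{"grip":1,"delta_pos":[-0.16,-0.01,0],"rotation":[0,0,0.056]},{"grip":1,"delta_pos":[-0.32,-0.02,0],"rotation":[0,0,0.11]},{"grip":1,"delta_pos":[-0.48,-0.04,0],"rotation":[0,0,0.167]},{"grip":1,"delta_pos":[-0.63,-0.06,0],"rotation":[0,0,0.22]},{"grip":1,"delta_pos":[-0.778,-0.093,0],"rotation":[0,0,0.278]}]'
python3 - <<'E'
from plan import *
z=.149
p,R,o=pose();print(p,o['orientation'][2],o['force'])
st=None
for a in(6,0): st=go(dpt(a,.19,.018,z),dori(a),1,st)
s=snap('scene')['color'][:,:,::-1]; t=snap('top')['color'][:,:,::-1]
a=cv2.resize(s[110:260,280:430],None,fx=2.6,fy=2.6,interpolation=3);b=cv2.resize(t[140:300,120:280],None,fx=2.4,fy=2.4,interpolation=3)
c=np.zeros((400,800,3),np.uint8);c[:a.shape[0],:a.shape[1]]=a;c[:b.shape[0],400:400+b.shape[1]]=b;cv2.imwrite('pics/c7.png',c)
E
```

```text
clock: 18.45
tool_pos: [0.601, 0.0302, 0.1488]
orientation: [-179.9, -0.2, -13.5]
force: [0.5, 0.4, -0.1]
opening: 0.0006
gripper_force: 0.3
clock: 18.95
tool_pos: [0.5276, 0.0573, 0.1487]
orientation: [-179.8, -0.2, -38.5]
force: [0.6, 0.3, 0.4]
opening: 0.0004
gripper_force: 0.3
[0.5275583  0.05731543 0.14866335] -38.50876515307824 [0.62191157 0.29709167 0.43090199]
d [-0.628  0.054 -0.006] r [-0.002 -0.002  0.211] rows>= 2.2
d [-0.2    0.008  0.   ] r [-0.    -0.     0.067] rows>= 0.7
```

```bash
python3 -m creep '[{"grip":1,"delta_pos":[-0.16,0.01,0],"rotation":[0,0,0.05]},{"grip":1,"delta_pos":[-0.32,0.02,0],"rotation":[0,0,0.1]},{"grip":1,"delta_pos":[-0.48,0.04,0],"rotation":[0,0,0.16]},{"grip":1,"delta_pos":[-0.63,0.05,0],"rotation":[0,0,0.21]},{"grip":1,"delta_pos":[-0.63,0.05,0],"rotation":[0,0,0.21]}]'
python3 -m creep '[{"grip":1,"delta_pos":[-0.05,0,0],"rotation":[0,0,0.03]},{"grip":1,"delta_pos":[-0.1,0,0],"rotation":[0,0,0.06]},{"grip":1,"delta_pos":[-0.14,0,0],"rotation":[0,0,0.067]},{"grip":1,"delta_pos":[-0.14,0,0],"rotation":[0,0,0.067]}]'
python3 - <<'E'
from plan import *
p,R,o=pose();print(RC.inv().apply(p-O),o['orientation'],o['force'],RC.inv().apply(o['force']))
E
```

```text
clock: 19.55
tool_pos: [0.475, 0.0928, 0.1484]
orientation: [-179.8, -0.1, -57.1]
force: [0.7, 0.6, 0.5]
opening: 0.0001
gripper_force: 0.0
clock: 19.95
tool_pos: [0.4686, 0.1039, 0.1482]
orientation: [-179.8, -0.1, -63.1]
force: [-0.4, 0.1, 0.2]
opening: 0.0004
gripper_force: 0.0
[-0.03040166  0.0725991   0.14815986] [-1.79831424e+02 -1.14032835e-01 -6.30592784e+01] [-0.3517539   0.06423144  0.21211394] [0.21443474 0.28613673 0.21211394]
```

```bash
python3 -m creep '[{"grip":1,"delta_pos":[-0.03,0,0],"rotation":[0,0,0]},{"grip":1,"delta_pos":[-0.06,0,0],"rotation":[0,0,0]},{"grip":1,"delta_pos":[-0.06,0,0],"rotation":[0,0,0]}]'
python3 -m creep '[{"grip":1,"delta_pos":[-0.03,0,0],"rotation":[0,0,0]},{"grip":1,"delta_pos":[-0.05,0,0],"rotation":[0,0,0]},{"grip":1,"delta_pos":[-0.05,0,0],"rotation":[0,0,0]}]'
python3 -m creep '[{"grip":1,"delta_pos":[-0.03,0,0],"rotation":[0,0,0]},{"grip":1,"delta_pos":[-0.05,0,0],"rotation":[0,0,0]},{"grip":1,"delta_pos":[-0.05,0,0],"rotation":[0,0,0]}]'
python3 - <<'E'
from plan import *
p,R,o=pose();print(RC.inv().apply(p-O),RC.inv().apply(o['force']))
E
```

```text
clock: 20.25
tool_pos: [0.4653, 0.1099, 0.148]
orientation: [-179.8, -0.1, -63.2]
force: [0.6, -0.4, -0.0]
opening: 0.0008
gripper_force: 0.0
clock: 20.55
tool_pos: [0.4646, 0.1111, 0.1481]
orientation: [-179.9, -0.4, -63.1]
force: [18.6, -21.8, -7.5]
opening: 0.0004
gripper_force: 14.1
clock: 20.85
tool_pos: [0.4643, 0.1116, 0.1482]
orientation: [-180.0, -0.8, -63.1]
force: [39.2, -49.2, -15.4]
opening: 0.0006
gripper_force: 31.0
[-0.02161622  0.07301014  0.14824379] [-61.51366583 -13.15777964 -15.44951849]
```

```bash
python3 -m creep '[{"grip":1,"delta_pos":[0.1,0,0],"rotation":[0,0,0]},{"grip":1,"delta_pos":[0.4,0,0],"rotation":[0,0,0]},{"grip":1,"delta_pos":[0.8,0,-0.1],"rotation":[0,0,0]},{"grip":1,"delta_pos":[1,0,-0.5],"rotation":[0,0,0]},{"grip":1,"delta_pos":[1,0,-0.9],"rotation":[0,0,0]}]'
python3 -m creep '[{"grip":1,"delta_pos":[0.4,0,-0.4],"rotation":[0,0,0]},{"grip":1,"delta_pos":[0.8,0,-0.8],"rotation":[0,0,0]},{"grip":1,"delta_pos":[1,0,-0.8],"rotation":[0,0,0]},{"grip":1,"delta_pos":[1,0,-0.8],"rotation":[0,0,0]}]'
python3 - <<'E'
from plan import *
import pickle
p,R,o=pose();print(p,o['force'])
s=snap('scene');t=snap('top');T0=pickle.load(open('S0.pkl','rb'));
# predicted shut-door lines in top view vs. bright top edge
for sname,S in(('top',t),('scene',s)):
  g=cv2.cvtColor(S['color'],cv2.COLOR_RGB2GRAY).astype(int)
  for y in(-.09,-.05,0,.05,.09):
    L=[cab([x,y,.163]) for x in np.arange(-.05,.012,.004)]
    q=proj(S,L).round().astype(int);print(sname,y,[g[v,u] for u,v in q])
# bystanders: changes vs start around them
for n,q,r in(('red',(407,238),12),('green',(486,261),12),('dish',(344,283),16),('timer',(303,301),18)):
  a=T0['top']['color'][q[1]-r:q[1]+r,q[0]-r:q[0]+r];b=t['color'][q[1]-r:q[1]+r,q[0]-r:q[0]+r]
  ga,gb=[cv2.cvtColor(x,cv2.COLOR_RGB2GRAY).astype(np.float32) for x in(a,b)]
  print(n,cv2.phaseCorrelate(ga,gb))
E
```

```text
clock: 21.35
tool_pos: [0.5057, 0.0272, 0.2384]
orientation: [180.0, -0.1, -63.3]
force: [0.5, 0.5, -0.4]
opening: 0.0003
gripper_force: 0.0
clock: 21.75
tool_pos: [0.5521, -0.0621, 0.3201]
orientation: [-179.7, -0.2, -63.3]
force: [-0.5, -0.4, -0.9]
opening: 0.0006
gripper_force: 0.0
[ 0.55211917 -0.06212811  0.32009683] [-0.47525484 -0.43953948 -0.86407852]
top -0.09 [np.int64(154), np.int64(149), np.int64(153), np.int64(155), np.int64(155), np.int64(155), np.int64(156), np.int64(156), np.int64(141), np.int64(79), np.int64(110), np.int64(198), np.int64(197), np.int64(135), np.int64(198), np.int64(195)]
top -0.05 [np.int64(49), np.int64(54), np.int64(54), np.int64(56), np.int64(54), np.int64(55), np.int64(62), np.int64(84), np.int64(84), np.int64(84), np.int64(190), np.int64(198), np.int64(196), np.int64(200), np.int64(198), np.int64(199)]
top 0 [np.int64(166), np.int64(161), np.int64(164), np.int64(161), np.int64(160), np.int64(164), np.int64(123), np.int64(65), np.int64(52), np.int64(32), np.int64(140), np.int64(159), np.int64(127), np.int64(136), np.int64(162), np.int64(163)]
top
[... 1309 characters left out ...]
int64(90), np.int64(123), np.int64(139), np.int64(143), np.int64(149), np.int64(152), np.int64(132), np.int64(112), np.int64(128), np.int64(136), np.int64(149)]
scene 0.09 [np.int64(164), np.int64(167), np.int64(166), np.int64(166), np.int64(166), np.int64(166), np.int64(166), np.int64(162), np.int64(167), np.int64(178), np.int64(183), np.int64(151), np.int64(141), np.int64(141), np.int64(139), np.int64(154)]
red ((-0.04165828771602165, -0.01641122146045504), 1.0554293882515695)
green ((-0.056481285625752164, 0.08140414627610681), 0.9606001406080193)
dish ((-0.09554382875720435, -0.17413449958068838), 0.9071133335819468)
timer ((0.005156127599995841, 0.08520890829846905), 0.8938534526545324)
```

The top view shows the door's top edge parallel to the cabinet front, with its outer face near cab x = -12 mm at all five y positions checked. So the door is seated. The vials, dish and timer have moved by less than 0.2 pixel.

```bash
python3 -c "
from plant import ctrl
print(ctrl.close_job())"
```

```text
the job is handed in; nothing more can be done
None
```

The job is handed in at about 22 s: all four shards are in the trough, the scraper stands upright at its old spot, the door is shut against its stop and the bystanders are unmoved, but I viewed 11 pictures (limit 10), and the fingers' last push on the door reached about 65 N.

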